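# Draw milling balls from the bench dispenser

## Robot

A 6-joint arm with a two-finger parallel gripper is mounted at the origin on the work surface. World frame = base frame: x ahead of the robot, y to its left, z up, the work surface at z = 0. Lengths are in m, angles in degrees, forces in N, time in s.
With the tool pointing down it reaches from about 0.35 to 0.875 m from the base axis. Payload 4.2 kg.
Tool frame: the origin (TCP) lies at the centre of the arm's flange, where the gripper is bolted on; the fingertips stand 182 mm ahead of it and the grasp point (between the pads) lies 164 mm ahead of it (r.nose_length is the distance from the TCP to the fingertips, in m); z points along the fingers, y is the line along which they close (so a half turn about z gives the same grasp; the last joint's range is limited). The gripper opens to 87 mm and grips with 3 to 60 N. Pads are 19 mm wide; open, the fingers measure 117 mm over their backs; the gripper's body (75 mm by 190 mm) begins 51 mm behind the grasp point.
Start: joints at [-59.897, 22.042, 0.453, 0, -68.411, -14.817], TCP at [0.165, -0.603, 0.405] pointing down, gripper open.
Joint ranges: [-179.83, 179.83], [-69.29, 118.12], [-61.27, 80.66], [-181.25, 117.63], [-171.15, -9.14], [-177.46, 177.46]. Speed limits (degrees/s): [159.86, 159.86, 180, 180, 180, 180].

## Interface

Orientations are given as a 3x3 rotation matrix whose columns are the frame's x, y, z axes.
In Python, from station import r, vision gives the robot as it stands. The module is installed in compiled form; this text tells all that it offers.
- The arm moves only by the shell command python3 -m creep 'ROWS'. ROWS is JSON, a list of rows, each a list of 7 numbers: the opening, from -1 (shut) to 1 (fully open), then the shift along the tool's x, y, z in mm, then the turn, a rotation vector about the tool's x, y, z in degrees. A call has 1 to 8 rows; each row is the pose to reach, as a shift and turn from the pose commanded when the call began, along the tool's axes at that moment; what a row does not reach only later rows make up. A row lasts 1/12 s, in which the tool goes at most 41.7 mm and 7.16 degrees, less where a joint would pass 70% of its speed; a pose out of reach is approached as far as the arm can. A call with a gripper value outside its range is refused whole. The fingers move at their own pace and stop on an object; the grip force is fixed at half the most. Time passes only in rows, so rows that repeat a pose let the fingers close. It gives the time, the measured TCP pose, the force, the opening and the grip force at its end, in the units of the state.
- r.sense(): the state, without advancing time (a new reading comes with each control period).
- vision.capture(name): name is "side" or "top" or "wrist"; returns (picture, depth): 420x560x3 uint8, red, green, blue; 420x560 float32, m along the optical axis (not along the pixel's ray), 0 where there is no reading.
- vision.camera_model(name): a dict with "vertical_fov" (degrees; the focal length in pixels is half the picture's height over the tangent of half this angle, whatever the lens; pixels are square), "cx", "cy" (the principal point, pixels), "extrinsics" (4x4, takes a point from camera to world coordinates); the wrist camera has in their place "mount" (4x4, takes a point from camera to tool coordinates, whose origin is the TCP and whose axes are the flange's). Camera axes: x right, y down, z forward; pixel columns grow to the right and rows downward; lengths in m; the calibration is good to about 2 mm. A picture is of the moment at which its call begins: read the wrist's pose just before it. camera_model takes no time and is no camera call.
- r.finish_job(): hands the job in; it is judged then, once.
Trained networks look in the newest picture that a camera, given by its name, has taken for a name from the list of things; names that differ only in an ending like _2 or _b are one class to them, and where a whole thing is asked for, a point or a joint stands for the part that bears it (a point fixed in the world has none). Each returns a list of dicts, best first, with "conf" (0 to 1); they miss things now and then, are a little off and sometimes report something else, mostly with a low value. They report only what shows in the picture. A call takes as long as a camera call.
- vision.find_in(camera, thing): "uv" ([column, row] in pixels, amid what is visible of it).
- vision.cut_out(camera, thing): "region" (420x560 bool, what is visible of it) and "uv" ([column, row] in pixels, amid what is visible of it).
The state is a dict: "time_s": time; "joints": joint angles; "joint_velocities": joint speeds; "effort": joint torques, N m; "tcp_pos": TCP position; "ee_rot": TCP orientation; "wrist_force": force on the tool from outside, world axes, zero at the start; "moment": the same for the moment, N m; "gripper_width": opening from 0.0 (shut) to 1.0 (fully open); "gripper_force": force on a finger pad.
Only numpy, scipy, OpenCV 4.12 (cv2) and the standard library are available. Lean on these libraries where they do the work, as an engineer would, in place of code of your own. Each camera call takes 0.05 s, during which the arm holds its last target. There are 200 camera calls.

## Task

Stand the steel dish on the bench in front of and below the mouth of the ball dispenser's chute, then pull the spring-return slide out until the middle of its black grip is level with the white marker clip on its rail, so that all four balls roll into the dish. Finish while still holding the slide at the mark with the gripper's fingers: do not let it spring back. Leave the jar, the bottle and the spatula where they are.

Things in the scene. Friction and masses are not known exactly. Their poses are not given: they have to be found in the camera images.
- dispenser: Fixed ball dispenser, may stand turned; blue foot and column, open steel chute 34 mm wide over its walls. Origin: on the bench straight below the chute's lip. x points level backwards (the chute climbs that way at 15 degrees, 170 mm long, top about 130 mm above the bench), z up; the slide and its rail stick out along -y. The foot starts 35 mm behind the lip; the bench in front is free.
- lip (a point): Mouth of the chute: middle of the floor's lower edge, 65 mm above the bench; axes as dispenser. The balls shoot off towards -x and come down roughly 20 to 75 mm in front of this point, so the dish's middle belongs about 50 mm in front of it. Its rim then reaches under the lip (underside 61 mm above the bench): lower the dish 85 mm or more in front, then slide it in.
- slide_grip (a point): Middle of the slide's black upright grip: 22 mm along x, 16 mm along the pull, 50 mm tall, top 134 mm and this point 109 mm above the bench; axes as dispenser. At rest 29 mm behind the lip, 80 mm to its -y side. It slides level along -y over an aluminium rail 18 mm wide, top 78 mm above the bench, with an end stop 92 mm high at 169 mm from the chute's centre line.
- slide (a joint): How far the slide is pulled out, m: 0 = home (chute shut by the gate blade), 0.075 = end of travel. Its spring pulls it home with 4.5 N at 0, rising by 1.5 N per 10 mm. The chute is clear for the balls from about 0.032.
- mark (a point): Marker clip fixed on the rail: a flat white strip 52 mm long across the rail, 5 mm wide; this point is the middle of its top, 82 mm above the bench; axes as dispenser. It sits 36 to 52 mm from the grip's rest place along -y. The grip passes over it with 2 mm to spare. At the mark, the grip's middle and this point have the same y in these axes, within 6 mm.
- dish_centre (a point): Loose round steel dish, 116 mm across the rim, 104 mm across the foot, 45 mm tall, wall 3 mm, with one straight handle, about 0.16 kg; this point is on its axis half-way up (22 mm above its foot). x points along the handle, z up.
- dish_handle (a point): Middle of the dish's handle: a straight level bar 12 mm wide, 16 mm tall, from 55 to 127 mm out from the dish's axis along the dish's x; this point is 91 mm out and 34 mm above the dish's foot.
- ball0_center (a point): Centre of white ceramic milling ball 0, 22 mm in diameter, 22 g, one of four lined up in the chute behind the gate (nearest the gate).
- ball1_center (a point): Centre of white ceramic milling ball 1, 22 mm in diameter, 22 g, one of four lined up in the chute behind the gate (counted upwards from the gate).
- ball2_center (a point): Centre of white ceramic milling ball 2, 22 mm in diameter, 22 g, one of four lined up in the chute behind the gate (counted upwards from the gate).
- ball3_center (a point): Centre of white ceramic milling ball 3, 22 mm in diameter, 22 g, one of four lined up in the chute behind the gate (counted upwards from the gate).
- jar_mid (a point): Bystander: closed amber glass jar 60 mm across and 85 mm tall, standing; this point is in its middle. Leave alone.
- bottle_mid (a point): Bystander: closed white bottle 60 mm across and 120 mm tall, standing; this point is in its middle. Leave alone.
- spatula_grip (a point): Bystander: spatula lying on the bench; this point is on its handle. Leave alone.

How it is judged:
By the outcome, as a careful person would: the job done as asked, in the order asked, and still so for the second after the job is handed in, while the arm keeps its last pose, push and grip.
It also fails if it takes over 54 s, if anything falls off the work surface, if the arm or the gripper's body presses on something with over 40 N, if the wrist force passes 120 N, or if a joint passes its speed limit or range.

## Working session

There is one attempt and no reset: what is moved stays moved. The work goes in short steps, Python scripts to look and compute and a shell command to move; the robot and the scene stay as the last step left them, time stands still between calls to the robot, and variables do not carry over. Pictures are saved under pics/ and viewed, at most 10 in all, crops included, and the job is handed in when it is done.

```bash
mkdir -p pics
cat > h.py <<'E'
import numpy as np, cv2
from station import r, vision
def cam(name):
    m=vision.camera_model(name); s=r.sense()
    if name=="wrist":
        T=np.eye(4);T[:3,:3]=s["ee_rot"];T[:3,3]=s["tcp_pos"];E=T@np.array(m["mount"])
    else: E=np.array(m["extrinsics"])
    p,d=vision.capture(name)
    f=210/np.tan(np.radians(m["vertical_fov"])/2)
    v,u=np.mgrid[:420,:560]
    P=np.stack([(u-m["cx"])/f*d,(v-m["cy"])/f*d,d],-1)@E[:3,:3].T+E[:3,3]
    P[d==0]=np.nan
    return p,P
def save(n,p): cv2.imwrite(f"pics/{n}.png",p[...,::-1])
E
python3 - <<'E'
from h import *
for c in("top","side"):
    p,P=cam(c); save(c,p); np.save(c,P)
    for t in["dispenser","slide_grip","mark","lip","dish_centre","dish_handle","ball0_center","jar_mid","bottle_mid","spatula_grip"]:
        for o in vision.find_in(c,t)[:2]:
            u,v=np.round(o["uv"]).astype(int)
            print(c,t,round(o["conf"],2),u,v,np.round(P[v,u],3))
print(r.sense())
E
```

```text
top dispenser 0.88 265 153 [0.655 0.027 0.086]
top slide_grip 0.85 286 170 [ 0.618 -0.02   0.09 ]
top slide_grip 0.44 256 151 [0.655 0.046 0.1  ]
top mark 0.62 322 167 [ 0.628 -0.098  0.083]
top lip 0.68 265 154 [0.653 0.027 0.083]
top dish_centre 0.75 154 197 [0.563 0.288 0.002]
top dish_handle 0.57 152 198 [0.56  0.292 0.004]
top ball0_center 0.59 264 168 [0.62  0.028 0.095]
top jar_mid 0.89 147 132 [0.695 0.286 0.086]
top bottle_mid 0.8 440 147 [ 0.676 -0.35   0.095]
top spatula_grip 0.86 445 216 [ 0.537 -0.394  0.004]
side dispenser 0.94 224 219 [0.659 0.054 0.068]
side slide_grip 0.65 258 198 [ 0.619 -0.041  0.105]
side lip 0.96 226 222 [0.651 0.055 0.062]
side dish_centre 0.86 185 294 [0.575 0.268 0.005]
side dish_handle 0.95 184 293 [0.582 0.266 0.002]
side jar_mid 0.77 136 266 [0.681 0.314 0.064]
side bottle_mid 0.57 305 169 [ 0.671 -0.34   0.065]
side spatula_grip 0.97 365 192 [ 0.484 -0.431 -0.001]
{'time_s': 1.1, 'joints': array([-5.98985200e+01,  2.20407115e+01,  4.51430152e-01,  5.09005260e-04,
       -6.84126865e+01, -1.48165262e+01]), 'joint_velocities': array([ 0.04955178,  0.10141802,  0.05131507, -0.04200503,  0.04697215,
       -0.09104086]), 'effort': array([-1.37397824e-04, -3.90479922e+01,  1.87624222e+01,  4.22449753e+00,
        1.55213778e-02,  6.47567163e-06]), 'tcp_pos': array([ 0.16477246, -0.60285558,  0.40475342]), 'ee_rot': array([[-9.64625818e-01, -2.63622895e-01, -2.43721171e-05],
       [-2.63622896e-01,  9.64625818e-01,  2.55707303e-05],
       [ 1.67689434e-05,  3.10912347e-05, -9.99999999e-01]]), 'wrist_force': array([-0.4617055 ,  0.52495341, -0.1676773 ]), 'moment': array([ 0.02435354, -0.00797742,  0.02220983]), 'gripper_force': 0.0, 'gripper_width': 1.0010228221719195}
```

```bash
python3 -c "
import cv2,numpy as np
a=cv2.imread('pics/top.png');b=cv2.imread('pics/side.png')
cv2.imwrite('pics/both.png',cv2.resize(np.vstack([a,b]),None,fx=.714,fy=.714))"
```

```text
(no output)
```

View pics/top.png

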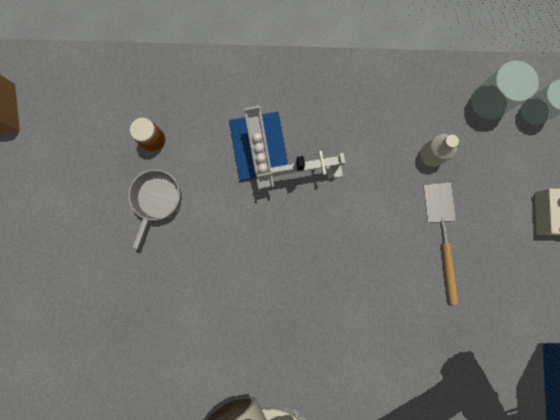

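View pics/side.png

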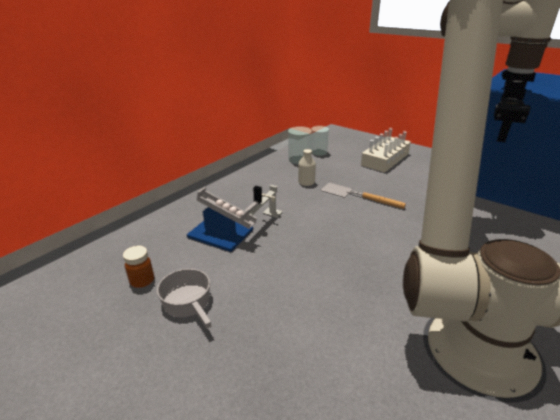

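The top view shows the dish at (155,196) with its handle end at (138,246). The lip is near (265,186), the black grip at (300,162), the white clip at (322,163) and the end stop at (341,160). The jar is at (147,135). Next I'll fit these from the depth points.

```bash
cat > m.py <<'E'
from h import *
from scipy.optimize import least_squares
P=np.load("top.npy"); p=cv2.imread("pics/top.png")
def reg(u0,u1,v0,v1,z0,z1):
    Q=P[v0:v1,u0:u1].reshape(-1,3); c=p[v0:v1,u0:u1].reshape(-1,3)
    k=(Q[:,2]>z0)&(Q[:,2]<z1); return Q[k],c[k]
Q,_=reg(120,190,160,225,.035,.055)
f=least_squares(lambda a:np.hypot(Q[:,0]-a[0],Q[:,1]-a[1])-a[2],[.56,.29,.057],loss="soft_l1",f_scale=.003).x
print("dish",f,len(Q))
H,_=reg(120,190,205,260,.025,.055)
d=np.hypot(*(H[:,:2]-f[:2]).T); H=H[d>.068]
print("handle mean",H.mean(0),"max r",d.max(),"ang",np.degrees(np.arctan2(*(H.mean(0)[:2]-f[:2])[::-1])))
Q,c=reg(285,360,140,190,.1,.16); print("grip",Q.mean(0),len(Q),np.ptp(Q,0))
Q,c=reg(312,332,140,190,.07,.1); print("mark area",len(Q))
for u in range(280,350,6):
    Q,c=reg(u,u+6,140,190,.06,.15); print(u,len(Q),np.round(Q.mean(0),3),np.round(Q.min(0),3),np.round(Q.max(0),3))
for v in range(100,196,6):
    Q,c=reg(235,278,v,v+6,.05,.16)
    if len(Q):print("ch",v,len(Q),np.round(Q.mean(0),3),np.round(Q.min(0),3),np.round(Q.max(0),3))
E
python3 m.py; python3 -c "
import cv2;a=cv2.imread('pics/top.png')[95:205,225:355];cv2.imwrite('pics/c.png',cv2.resize(a,None,fx=5,fy=5,interpolation=2))"
```

```text
dish [0.5625503  0.27562806 0.05597928] 385
handle mean [0.46977981 0.30286472 0.03989445] max r 0.125649325182754 ang 163.63819532102664
grip [ 0.62623189 -0.04788032  0.12824826] 110 [0.02214873 0.01779968 0.03663688]
mark area 218
280 53 [ 0.619 -0.012  0.086] [ 0.611 -0.018  0.072] [ 0.632 -0.006  0.095]
286 53 [ 0.621 -0.025  0.086] [ 0.613 -0.031  0.072] [ 0.634 -0.02   0.096]
292 64 [ 0.625 -0.038  0.097] [ 0.616 -0.044  0.07 ] [ 0.637 -0.032  0.133]
298 93 [ 0.625 -0.049  0.124] [ 0.617 -0.057  0.071] [ 0.639 -0.043  0.137]
304 55 [ 0.63  -0.064  0.085] [ 0.619 -0.07   0.069] [ 0.641 -0.056  0.135]
310 51 [ 0.634 -0.078  0.078] [ 0.625 -0.083  0.073] [ 0.645 -0.072  0.082]
316 74 [ 0.643 -0.091  0.078] [ 0.627 -0.097  0.07 ] [ 0.664 -0.085  0.085]
322 78 [ 0.634 -0.103  0.079] [ 0.613 -0.109  0.069] [ 0.653 -0.098  0.085]
328 53 [ 0.642 -0.117  0.077] [ 0.633 -0.123  0.071] [ 0.652 -0.111  0.081]
334 59 [ 0.645 -0.13   0.077] [ 0.636 -0.137  0.063] [ 0.657 -0.124  0.088]
340 51 [ 0.646 -0.14   0.09 ] [ 0.636 -0.145  0.076] [ 0.658 -0.135  0.095]m.py:16: RuntimeWarning: Mean of empty slice.
  Q,c=reg(u,u+6,140,190,.06,.15); print(u,len(Q),np.round(Q.mean(0),3),np.round(Q.min(0),3),np.round(Q.max(0),3))
  ret = um.true_divide(
Traceback (most recent call last):
  File "m.py", line 16, in <module>
    Q,c=reg(u,u+6,140,190,.06,.15); print(u,len(Q),np.round(Q.mean(0),3),np.round(Q.min(0),3),np.round(Q.max(0),3))
                                                                                  ~~~~~^^^
ValueError: zero-size array to reduction operation minimum which has no identity
```

View pics/c.png

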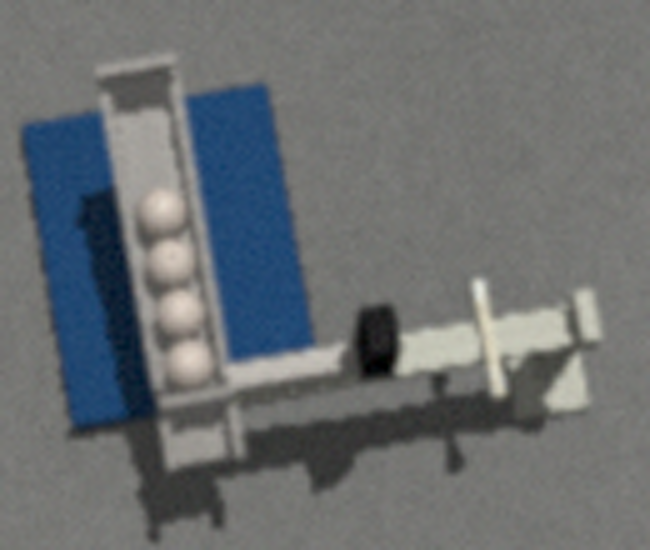

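```bash
cat >> h.py <<'E'
def go(x,y,z,yaw=None):
    "tool shift (mm) and turn about tool z (deg) to put the TCP at x,y,z with tool x axis at heading yaw"
    s=r.sense();R=s["ee_rot"];d=R.T@(np.array([x,y,z])-s["tcp_pos"])*1e3
    t=0
    if yaw is not None: t=-((yaw-np.degrees(np.arctan2(R[1,0],R[0,0]))+180)%360-180)
    print("shift",np.round(d,1),"turn z",round(t,1),"t",round(s["time_s"],2))
E
sed -i '/^for u in/,$d' m.py
cat >> m.py <<'E'
A,c=reg(308,316,140,190,.07,.1);B,c=reg(326,338,140,190,.07,.084)
M=np.array([reg(u,u+3,140,190,.07,.084)[0].mean(0) for u in [*range(308,315,3),*range(327,336,3)]])
k=np.polyfit(M[:,1],M[:,0],1); th=-np.degrees(np.arctan(k[0])); print("rail yaw",-th if 0 else th,k)
a=np.arctan(-k[0]); X=np.array([np.cos(a),np.sin(a)]);Y=np.array([-X[1],X[0]])
print("X",X,"Y",Y)
Q,c=reg(285,360,140,190,.128,.16); g=Q[:,:2].mean(0); print("grip top",g,(Q[:,:2]@Y).min(),(Q[:,:2]@Y).max())
Q,c=reg(300,345,140,190,.074,.09); br=c.min(1); rx=(Q[:,:2]-g)@X; k=abs(rx)>.012
k&=abs(rx)<.028; m=Q[k]; yy=m[:,:2]@Y; md=np.median(yy); m=m[abs(yy-md)<.006]
print("mark",m.mean(0),"off grip along -y",(g-m.mean(0)[:2])@Y, len(m))
lip=g-.029*X+.08*Y; print("lip",lip,"dish target",lip-.05*X)
print("lip px",P[184:189,262:270].reshape(-1,3)[::6])
E
python3 m.py; python3 -c "
from h import *
go(.45,-.10,.40,163.6);go(.475,.301,.33,163.6)"
```

```text
dish [0.5625503  0.27562806 0.05597928] 385
handle mean [0.46977981 0.30286472 0.03989445] max r 0.125649325182754 ang 163.63819532102664
grip [ 0.62623189 -0.04788032  0.12824826] 110 [0.02214873 0.01779968 0.03663688]
mark area 218
rail yaw 11.618927647675534 [-0.20561481  0.6181384 ]
X [0.97950877 0.20140151] Y [-0.20140151  0.97950877]
grip top [ 0.62810374 -0.04831626] -0.1817849811979442 -0.16624609042251412
mark [ 0.63928065 -0.09795599  0.0811244 ] off grip along -y 0.050873594275065354 36
lip [0.58358587 0.0242038 ] dish target [0.53461043 0.01413372]
lip px [[ 0.58983936  0.03213484  0.06606146]
 [ 0.58997225  0.01887007  0.0673648 ]
 [ 0.58790503  0.02326502  0.06573612]
 [ 0.58557181  0.02760482  0.06561688]
 [ 0.58355241  0.03203595  0.06364407]
 [ 0.59455033  0.0210168   0.00083197]
 [ 0.59235154  0.02573874 -0.00109452]]
shift [-407.7  409.9    4.8] turn z 31.7 t 1.1
shift [-537.5  790.1   74.8] turn z 31.7 t 1.1
```

```bash
python3 -m creep '[[1,-27,27,0,0,0,4],[1,-54,54,0,0,0,8],[1,-82,82,0,0,0,12],[1,-109,109,0,0,0,16],[1,-136,136,0,0,0,20],[1,-164,164,0,0,0,24],[1,-191,191,0,0,0,28],[1,-218,219,0,0,0,31.7]]'; python3 -m creep '[[1,-320,420,50,0,0,0],[1,-320,420,50,0,0,0],[1,-320,420,50,0,0,0],[1,-320,420,50,0,0,0],[1,-320,420,50,0,0,0],[1,-320,420,50,0,0,0],[1,-320,420,50,0,0,0],[1,-320,420,50,0,0,0]]'; python3 -c "
from h import *
go(.475,.301,.33,163.6)"
```

```text
time_s: 1.77
tcp_pos: [0.3178, -0.3325, 0.4051]
ee_rot: [[-0.958, 0.286, 0.001], [0.286, 0.958, -0.001], [-0.001, -0.0, -1.0]]
wrist_force: [2.0, 0.5, 0.8]
gripper_width: 1.003
gripper_force: 0.0
time_s: 2.43
tcp_pos: [0.5862, -0.1361, 0.3734]
ee_rot: [[-0.959, 0.282, 0.0], [0.282, 0.959, -0.0], [-0.0, 0.0, -1.0]]
wrist_force: [-0.8, -0.9, 0.4]
gripper_width: 0.998
gripper_force: 0.0
shift [230.1 388.   43.3] turn z 0.0 t 2.43
```

```bash
python3 -m creep '[[1,19,33,0,0,0,0],[1,39,65,0,0,0,0],[1,58,98,0,0,0,0],[1,78,130,0,0,0,0],[1,97,163,0,0,0,0],[1,116,195,0,0,0,0],[1,135,228,0,0,0,0],[1,154,260,5,0,0,0]]'; python3 -m creep '[[1,19,32,0,0,0,0],[1,38,64,10,0,0,0],[1,57,96,20,0,0,0],[1,76,128,38,0,0,0],[1,76,128,38,0,0,0],[1,76,128,38,0,0,0]]'
python3 - <<'E'
from h import *
p,P=cam("wrist"); save("w1",p); s=r.sense(); print(s["tcp_pos"])
o=vision.cut_out("wrist","dish_handle")
for q in o[:2]:
    Q=P[q["region"]]; print(q["conf"],q["uv"],np.nanmean(Q,0))
    R=Q[(Q[:,2]>.036)&(Q[:,2]<.06)]; print(len(R),R.mean(0),R.min(0),R.max(0))
go(.475,.301,.198,163.6)
E
```

```text
time_s: 3.1
tcp_pos: [0.5101, 0.157, 0.3696]
ee_rot: [[-0.959, 0.282, 0.003], [0.282, 0.959, 0.001], [-0.002, 0.002, -1.0]]
wrist_force: [1.3, 0.4, 0.4]
gripper_width: 1.002
gripper_force: 0.0
time_s: 3.6
tcp_pos: [0.4731, 0.3011, 0.3292]
ee_rot: [[-0.96, 0.279, -0.002], [0.279, 0.96, -0.002], [0.001, -0.002, -1.0]]
wrist_force: [0.1, -0.9, 0.4]
gripper_width: 1.0
gripper_force: 0.0
[0.47361602 0.30005165 0.32997945]
0.64 [280.2, 296.9] [0.55364144 0.27657464 0.02252467]
2030 [0.51345774 0.28674245 0.04354352] [0.44175229 0.21747759 0.03603834] [0.6046727  0.33109197 0.04846387]
shift [ -0.5   1.9 132.5] turn z 0.0 t 3.7
```

View pics/w1.png

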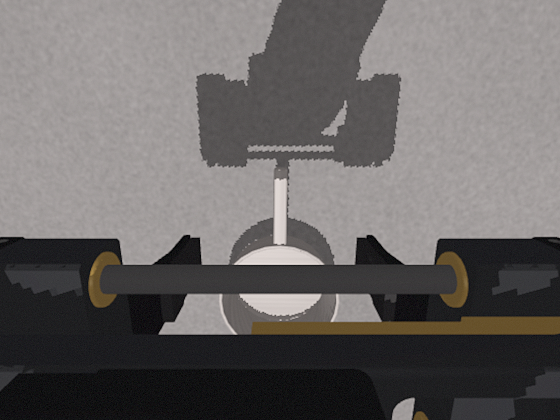

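The handle (u≈280, v 165–245) is centred between the fingers and lined up with them. I'll descend and grip it.

```bash
python3 -m creep '[[1,0,1,33,0,0,0],[1,0,1,66,0,0,0],[1,0,1,99,0,0,0],[1,0,1,120,0,0,0],[1,0,1,131,0,0,0],[1,0,1,131,0,0,0],[-1,0,1,131,0,0,0],[-1,0,1,131,0,0,0]]'; python3 -m creep '[[-1,0,0,0,0,0,0],[-1,0,0,0,0,0,0],[-1,0,0,0,0,0,0],[-1,0,0,0,0,0,0],[-1,0,0,0,0,0,0],[-1,0,0,0,0,0,0]]';python3 -m creep '[[-1,0,0,-8,0,0,0],[-1,0,0,-18,0,0,0],[-1,0,0,-30,0,0,0],[-1,0,0,-30,0,0,0],[-1,0,0,-30,0,0,0]]'
python3 - <<'E'
from h import *
p,P=cam("wrist"); s=r.sense(); 
for c in ("top",):
    p,P=cam(c); save("t2",p);np.save("top2",P)
R=s["ee_rot"]; print(s["tcp_pos"],R)
E
```

```text
time_s: 4.37
tcp_pos: [0.475, 0.3006, 0.2012]
ee_rot: [[-0.959, 0.283, 0.003], [0.283, 0.959, 0.003], [-0.002, 0.003, -1.0]]
wrist_force: [0.5, -0.5, 0.7]
gripper_width: 0.92
gripper_force: 0.0
time_s: 4.87
tcp_pos: [0.4741, 0.3004, 0.1995]
ee_rot: [[-0.959, 0.282, 0.0], [0.282, 0.959, 0.0], [-0.0, 0.0, -1.0]]
wrist_force: [0.3, -0.6, -0.2]
gripper_width: 0.481
gripper_force: 0.0
time_s: 5.28
tcp_pos: [0.4743, 0.3006, 0.2306]
ee_rot: [[-0.959, 0.283, 0.002], [0.283, 0.959, 0.002], [-0.001, 0.003, -1.0]]
wrist_force: [0.5, -0.1, 0.1]
gripper_width: 0.094
gripper_force: 0.0
[0.47409254 0.30034633 0.22978747] [[-9.59194308e-01  2.82747236e-01  5.29578402e-04]
 [ 2.82747611e-01  9.59193948e-01  8.70790911e-04]
 [-2.61754675e-04  9.84994713e-04 -9.99999481e-01]]
```

View pics/t2.png

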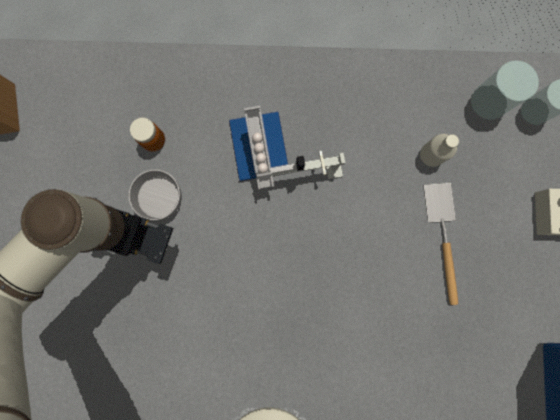

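I lifted before the fingers had closed, and the dish hasn't moved. I'll open partway, go back down and wait long enough this time.

```bash
python3 -m creep '[[0,0,0,-5,0,0,0],[0,0,0,-5,0,0,0],[0,0,0,-5,0,0,0],[0,0,0,-5,0,0,0],[0,0,0,-5,0,0,0],[0,0,0,-5,0,0,0],[0,0,0,-5,0,0,0]]'; python3 -m creep '[[0,0,0,16,0,0,0],[0,0,0,32,0,0,0],[0,0,0,37,0,0,0],[0,0,0,37,0,0,0],[-1,0,0,37,0,0,0],[-1,0,0,37,0,0,0],[-1,0,0,37,0,0,0],[-1,0,0,37,0,0,0]]';  python3 -m creep '[[-1,0,0,0,0,0,0],[-1,0,0,0,0,0,0],[-1,0,0,0,0,0,0],[-1,0,0,0,0,0,0]]'
```

```text
time_s: 5.97
tcp_pos: [0.4741, 0.3004, 0.2342]
ee_rot: [[-0.959, 0.283, -0.0], [0.283, 0.959, -0.0], [0.0, -0.0, -1.0]]
wrist_force: [0.2, -0.5, 0.5]
gripper_width: 0.456
gripper_force: 0.0
time_s: 6.63
tcp_pos: [0.4743, 0.3006, 0.1981]
ee_rot: [[-0.959, 0.282, 0.001], [0.282, 0.959, 0.001], [-0.001, 0.001, -1.0]]
wrist_force: [-0.2, 1.2, -0.0]
gripper_width: 0.28
gripper_force: 0.0
time_s: 6.97
tcp_pos: [0.4742, 0.3006, 0.1977]
ee_rot: [[-0.959, 0.282, 0.001], [0.282, 0.959, 0.001], [-0.0, 0.001, -1.0]]
wrist_force: [0.2, 0.7, 1.9]
gripper_width: 0.136
gripper_force: 30.0
```

```bash
python3 -m creep '[[-1,0,0,-8,0,0,0],[-1,0,0,-16,0,0,0],[-1,0,0,-24,0,0,0],[-1,0,0,-24,0,0,0]]'; python3 -c "
from h import *
p,P=cam('side');save('s3',p[230:360,100:300])
go(.402,.030,.222,163.6)"
```

```text
time_s: 7.3
tcp_pos: [0.4746, 0.3007, 0.2234]
ee_rot: [[-0.959, 0.282, 0.003], [0.282, 0.959, 0.002], [-0.002, 0.003, -1.0]]
wrist_force: [-0.5, -0.5, -2.3]
gripper_width: 0.132
gripper_force: 30.0
shift [  -7.1 -280.    -0. ] turn z -0.0 t 7.35
```

View pics/s3.png

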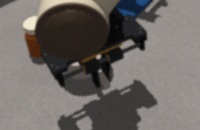

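The arm hides the dish in this view, but the wrist shows about 2 N of extra weight, so the dish is held. Carrying it over.

```bash
python3 -m creep '[[-1,0,-10,0,0,0,0],[-1,-1,-30,0,0,0,0],[-1,-2,-50,0,0,0,0],[-1,-2,-70,0,0,0,0],[-1,-3,-90,0,0,0,0],[-1,-4,-110,0,0,0,0],[-1,-4,-130,0,0,0,0],[-1,-4,-150,0,0,0,0]]'; python3 -m creep '[[-1,0,-20,0,0,0,0],[-1,-1,-40,0,0,0,0],[-1,-1,-60,0,0,0,0],[-1,-2,-80,0,0,0,0],[-1,-3,-100,0,0,0,0],[-1,-3,-120,0,0,0,0],[-1,-3,-130,0,0,0,0],[-1,-3,-130,0,0,0,0]]'
python3 - <<'E'
from h import *
p,P=cam('top');save('t4',p)
Q=P.reshape(-1,3);k=(Q[:,2]>.05)&(Q[:,2]<.085)&(Q[:,0]>.44)&(Q[:,0]<.56)&(abs(Q[:,1])<.09)
from scipy.optimize import least_squares
Q=Q[k];f=least_squares(lambda a:np.hypot(Q[:,0]-a[0],Q[:,1]-a[1])-.0565,[.49,.005],loss="soft_l1",f_scale=.003).x
print(len(Q),f,np.percentile(Q[:,2],[5,50,95]))
near=Q[:,0]<.48; far=Q[:,0]>.52; print(Q[near,2].mean() if near.any() else 0,Q[far,2].mean())
print(r.sense()["tcp_pos"])
E
```

```text
time_s: 8.02
tcp_pos: [0.4346, 0.1536, 0.221]
ee_rot: [[-0.959, 0.283, -0.001], [0.283, 0.959, -0.001], [0.001, -0.001, -1.0]]
wrist_force: [0.6, -0.8, -1.4]
gripper_width: 0.132
gripper_force: 30.0
time_s: 8.68
tcp_pos: [0.4001, 0.0278, 0.221]
ee_rot: [[-0.958, 0.285, -0.003], [0.285, 0.958, -0.001], [0.002, -0.002, -1.0]]
wrist_force: [0.3, -1.3, -2.0]
gripper_width: 0.134
gripper_force: 30.0
367 [0.48760055 0.00266593] [0.05144816 0.06452529 0.06881082]
0.06358026246224074 0.0616741190752189
[0.40114415 0.02889186 0.22125549]
```

View pics/t4.png

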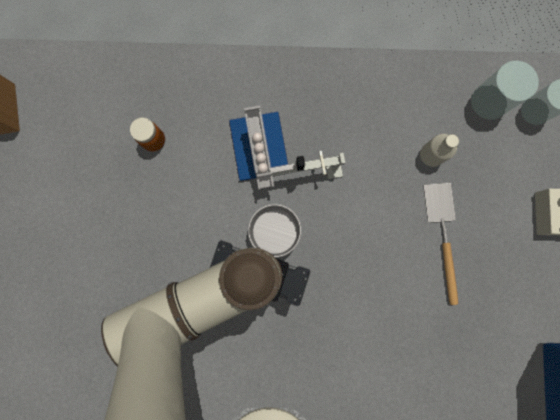

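The dish is held level at pixel (275,232), about 98 mm in front of the lip. I'll lower it, slide it in and release.

```bash
python3 -m creep '[[-1,0,0,9,0,0,0],[-1,0,0,18,0,0,0],[-1,0,0,22,0,0,0],[-1,0,0,22.5,0,0,0],[-1,0,0,22.5,0,0,0]]'; python3 -m creep '[[-1,-6,3,0,0,0,0],[-1,-14,8,0,0,0,0],[-1,-24,14,0,0,0,0],[-1,-34,20,0,0,0,0],[-1,-42,24,0,0,0,0],[-1,-42,24,0,0,0,0],[-0.2,-42,24,0.5,0,0,0],[-0.2,-42,24,0.5,0,0,0]]'; python3 -m creep '[[-0.2,0,0,0,0,0,0],[-0.2,0,0,0,0,0,0],[-0.2,0,0,0,0,0,0],[-0.2,0,0,0,0,0,0],[-0.2,0,0,-30,0,0,0],[-0.2,0,0,-65,0,0,0],[-0.2,0,0,-105,0,0,0],[-0.2,0,0,-140,0,0,0]]'
python3 - <<'E'
from h import *
g=np.array([.6281,-.0483])
go(g[0],g[1],.360,191.6)
E
```

```text
time_s: 9.15
tcp_pos: [0.402, 0.0303, 0.1988]
ee_rot: [[-0.96, 0.282, -0.0], [0.282, 0.96, -0.0], [0.0, -0.0, -1.0]]
wrist_force: [-0.7, 0.7, -1.0]
gripper_width: 0.134
gripper_force: 30.0
time_s: 9.82
tcp_pos: [0.4486, 0.0408, 0.1984]
ee_rot: [[-0.959, 0.283, -0.0], [0.283, 0.959, 0.0], [0.0, -0.0, -1.0]]
wrist_force: [0.3, -0.3, -0.3]
gripper_width: 0.218
gripper_force: 0.0
time_s: 10.48
tcp_pos: [0.4485, 0.0408, 0.3405]
ee_rot: [[-0.959, 0.282, 0.001], [0.282, 0.959, -0.0], [-0.001, 0.0, -1.0]]
wrist_force: [0.6, 0.2, -0.5]
gripper_width: 0.401
gripper_force: 0.0
shift [-197.5  -34.8  -19.4] turn z -28.0 t 10.48
```

```bash
python3 -m creep '[[0.3,-25,-4,-3,0,0,-4],[0.3,-50,-9,-6,0,0,-8],[0.3,-75,-13,-9,0,0,-12],[0.3,-100,-17,-12,0,0,-16],[0.3,-125,-22,-15,0,0,-20],[0.3,-150,-26,-18,0,0,-24],[0.3,-175,-31,-19,0,0,-28],[0.3,-197,-35,-19,0,0,-28]]'; python3 -m creep '[[0.3,0,0,0,0,0,0],[0.3,0,0,0,0,0,0]]'
python3 - <<'E'
from h import *
from scipy.optimize import least_squares
p,P=cam("wrist"); save("w5",p); Q=P.reshape(-1,3)
k=(Q[:,2]>.125)&(Q[:,2]<.142)&(np.hypot(Q[:,0]-.628,Q[:,1]+.048)<.03);G=Q[k]
X=np.array([.9795,.2014]);Y=np.array([-.2014,.9795])
print("grip",len(G),G.mean(0),"x'",(G[:,:2]@X).min(),(G[:,:2]@X).max(),"y'",(G[:,:2]@Y).min(),(G[:,:2]@Y).max())
p,P=cam('top');save('t5',p)
Q=P.reshape(-1,3);k=(Q[:,2]>.035)&(Q[:,2]<.052)&(Q[:,0]>.46)&(Q[:,0]<.6)&(abs(Q[:,1]-.01)<.07);Q=Q[k]
print("dish",len(Q),least_squares(lambda a:np.hypot(Q[:,0]-a[0],Q[:,1]-a[1])-.0565,[.53,.01],loss="soft_l1",f_scale=.003).x)
print(r.sense()["tcp_pos"]); go(.6281,-.0483,.279,191.6)
E
```

```text
time_s: 11.15
tcp_pos: [0.629, -0.0491, 0.3574]
ee_rot: [[-0.979, -0.203, 0.0], [-0.203, 0.979, -0.0], [-0.0, -0.0, -1.0]]
wrist_force: [-0.4, -0.2, -0.5]
gripper_width: 0.646
gripper_force: 0.0
time_s: 11.32
tcp_pos: [0.6282, -0.0488, 0.3562]
ee_rot: [[-0.98, -0.199, -0.002], [-0.199, 0.98, 0.0], [0.002, 0.0, -1.0]]
wrist_force: [-0.0, 1.1, 0.1]
gripper_width: 0.648
gripper_force: 0.0
grip 737 [ 0.6277857  -0.05068864  0.13455609] x' 0.5950914369747881 0.6175575579082098 y' -0.18395508471241803 -0.16837763207607517
dish 337 [0.53813133 0.01759182]
[ 0.62720579 -0.0481101   0.35690244]
shift [-0.9 -0.4 77.9] turn z -0.0 t 11.42
```

View pics/w5.png

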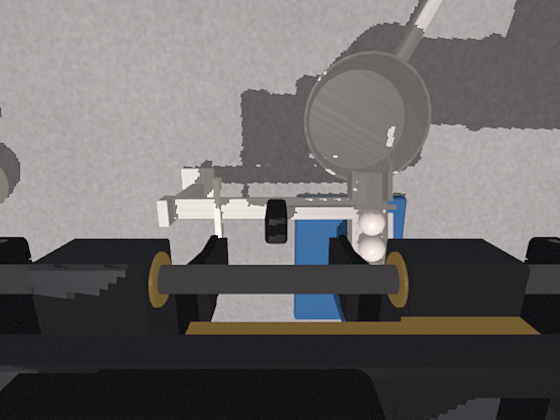

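View pics/t5.png

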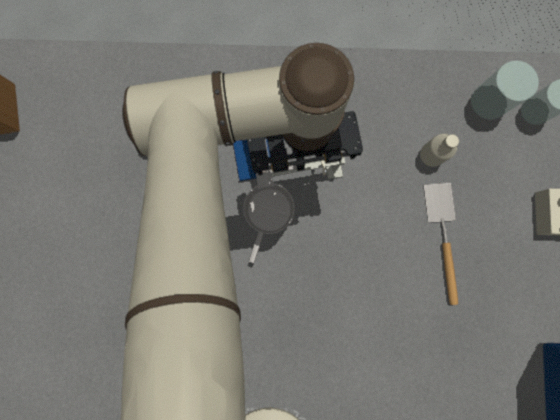

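The dish sits about 46 mm in front of the lip and 3 mm off-axis, which is good. In the wrist view the grip is at (276,220) and the clip at (217,205). I'll take the grip-to-mark distance from this view and descend.

```bash
python3 -m creep '[[0.3,-1,-1.5,20,0,0,0],[0.3,-1,-1.5,45,0,0,0],[0.3,-1,-1.5,65,0,0,0],[0.3,-1,-1.5,76,0,0,0],[0.3,-1,-1.5,76,0,0,0]]'
python3 - <<'E'
from h import *
X=np.array([.9795,.2014]);Y=np.array([-.2014,.9795]); 
for c in("wrist","top"):
    p,P=cam(c); 
    if c=="wrist": save("w6",p)
    Q=P.reshape(-1,3)
    gx=.6281*X[0]-.0483*X[1]
    x=Q[:,:2]@X-gx;y=Q[:,:2]@Y
    k=(Q[:,2]>.075)&(Q[:,2]<.089)&(abs(x)>.012)&(abs(x)<.027)&(y<-.2)&(y>-.245);m=Q[k]
    g=(Q[:,2]>.128)&(Q[:,2]<.140)&(abs(x)<.014)&(y<-.165)&(y>-.19)
    print(c,k.sum(),m.mean(0),y[k].mean(),np.percentile(y[k],[5,50,95]) if k.any() else 0,"grip",g.sum(),y[g].mean() if g.any() else 0)
print(r.sense()["tcp_pos"]@np.r_[Y,0])
E
```

```text
time_s: 11.83
tcp_pos: [0.6277, -0.0491, 0.2788]
ee_rot: [[-0.98, -0.201, -0.006], [-0.201, 0.98, -0.0], [0.006, 0.001, -1.0]]
wrist_force: [0.4, -0.5, -0.2]
gripper_width: 0.65
gripper_force: 0.0
wrist 274 [ 0.61959467 -0.10331516  0.08222697] -0.22598356518901053 [-0.22885617 -0.22568358 -0.22403613] grip 625 -0.17592371105214305
top 8 [ 0.61544725 -0.10285729  0.08091596] -0.22469979338338505 [-0.22670783 -0.22456564 -0.22267619] grip 1 -0.17778238984552383
-0.1748979398403561
```

```bash
python3 -m creep '[[-1,0,0,0,0,0,0],[-1,0,0,0,0,0,0],[-1,0,0,0,0,0,0],[-1,0,0,0,0,0,0],[-1,0,0,0,0,0,0],[-1,0,0,0,0,0,0],[-1,0,0,0,0,0,0],[-1,0,0,0,0,0,0]]'; python3 -m creep '[[-1,0,0,0,0,0,0],[-1,0,0,0,0,0,0],[-1,0,0,0,0,0,0]]'; python3 -c "
from h import *
s=r.sense();print(s['tcp_pos'],s['tcp_pos'][:2]@[-.2014,.9795])"
```

```text
time_s: 12.6
tcp_pos: [0.6293, -0.0499, 0.2814]
ee_rot: [[-0.98, -0.201, 0.0], [-0.201, 0.98, -0.001], [0.0, -0.001, -1.0]]
wrist_force: [0.4, -1.5, 1.2]
gripper_width: 0.182
gripper_force: 30.0
time_s: 12.85
tcp_pos: [0.6293, -0.0499, 0.2814]
ee_rot: [[-0.98, -0.201, 0.0], [-0.201, 0.98, -0.001], [-0.0, -0.001, -1.0]]
wrist_force: [0.0, -3.2, 1.0]
gripper_width: 0.179
gripper_force: 30.0
[ 0.6292666  -0.04993956  0.28144486] -0.17565009404949428
```

```bash
python3 -m creep '[[-1,0,-6,0,0,0,0],[-1,0,-14,0,0,0,0],[-1,0,-24,0,0,0,0],[-1,0,-34,0,0,0,0],[-1,0,-43,0,0,0,0],[-1,0,-49,0,0,0,0],[-1,0,-50,0,0,0,0],[-1,0,-50,0,0,0,0]]'; python3 -m creep '[[-1,0,0,0,0,0,0],[-1,0,0,0,0,0,0],[-1,0,0,0,0,0,0],[-1,0,0,0,0,0,0],[-1,0,0,0,0,0,0],[-1,0,0,0,0,0,0],[-1,0,0,0,0,0,0],[-1,0,0,0,0,0,0]]'
python3 - <<'E'
from h import *
X=np.array([.9795,.2014]);Y=np.array([-.2014,.9795]); 
p,P=cam("wrist"); save("w7",p)
Q=P.reshape(-1,3);gx=.6281*X[0]-.0483*X[1];x=Q[:,:2]@X-gx;y=Q[:,:2]@Y
k=(Q[:,2]>.075)&(Q[:,2]<.089)&(abs(x)>.012)&(abs(x)<.027)&(y<-.2)&(y>-.25)
g=(Q[:,2]>.128)&(Q[:,2]<.140)&(abs(x)<.014)&(y<-.21)&(y>-.245)
print("mark",k.sum(),np.median(y[k]),"grip",g.sum(),np.median(y[g]),"tcp",r.sense()["tcp_pos"][:2]@Y)
E
```

```text
time_s: 13.52
tcp_pos: [0.6389, -0.0965, 0.2813]
ee_rot: [[-0.98, -0.201, -0.001], [-0.201, 0.98, 0.004], [0.0, 0.004, -1.0]]
wrist_force: [-2.5, 10.8, 3.6]
gripper_width: 0.183
gripper_force: 30.0
time_s: 14.18
tcp_pos: [0.6388, -0.096, 0.2813]
ee_rot: [[-0.979, -0.201, -0.001], [-0.201, 0.979, 0.004], [0.0, 0.004, -1.0]]
wrist_force: [-4.3, 9.5, 3.5]
gripper_width: 0.184
gripper_force: 30.0
mark 191 -0.2265154255383182 grip 849 -0.22329584323338472 tcp -0.22265575975225882
```

View pics/w7.png

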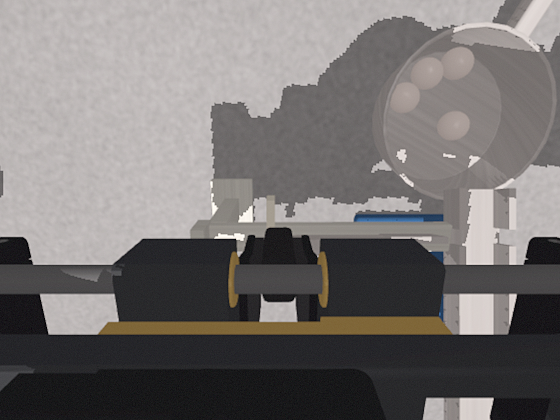

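All four balls are in the dish, at (405,97), (427,72), (458,63) and (453,125). The spring leaves the grip about 3 mm short of the clip, so I'll pull a little further and hand the job in.

```bash
python3 -m creep '[[-1,0,-2,0,0,0,0],[-1,0,-3,0,0,0,0],[-1,0,-3,0,0,0,0],[-1,0,-3,0,0,0,0],[-1,0,-3,0,0,0,0],[-1,0,-3,0,0,0,0]]'; python3 -c "
from h import *
s=r.sense();print(s['tcp_pos'][:2]@[-.2014,.9795],s['gripper_force'])
print(r.finish_job())"
```

```text
time_s: 14.73
tcp_pos: [0.6394, -0.0988, 0.2813]
ee_rot: [[-0.979, -0.202, -0.001], [-0.202, 0.979, 0.004], [0.0, 0.004, -1.0]]
wrist_force: [-3.3, 10.6, 3.0]
gripper_width: 0.183
gripper_force: 30.0
-0.22555721783859695 30.000114096037578
the job is handed in; nothing more can be done
None
```

The job is handed in at 14.7 s: the dish is under the chute with all four balls in it, the gripper is holding the slide within about 1 mm of the mark by my measurement, and I didn't touch the jar, bottle or spatula.

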